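# Half-pedal calibration of an electronic hi-hat pedal

### The arm

A 6-joint arm with a two-finger parallel gripper is mounted at the origin on the work surface. World frame = base frame: x ahead of the robot, y to its left, z up, the work surface at z = 0. Lengths are in m, angles in degrees, forces in N, time in s.
With the tool pointing down it reaches from about 0.4 to 0.825 m from the base axis. Payload 7 kg.
Tool frame: the origin (TCP) lies at the very end of the fingers, on their centre line; the grasp point (between the pads) lies 19 mm behind it (r.grip_depth is the distance from the TCP to the grasp point, in m); z points along the fingers, y is the line along which they close (so a half turn about z gives the same grasp; the last joint's range is limited). The gripper opens to 88 mm and grips with 3 to 60 N. Pads are 19 mm wide; open, the fingers measure 130 mm over their backs; the gripper's body (78 mm by 193 mm) begins 47 mm behind the grasp point.
Start: joints at [81.079, 20.546, 0.682, 0, -70.136, -16.507], TCP at [0.29, 0.61, 0.227] pointing down, gripper open.
Joint ranges: [-176.03, 176.03], [-82.01, 121.73], [-58.28, 71.71], [-173.87, 95.51], [-174.79, -0.11], [-173.66, 173.66]. Speed limits (degrees/s): [136.94, 136.94, 172.46, 180, 180, 180].

### API

Orientations are given as [roll, pitch, yaw] about the fixed x, y, z axes, in that order (R = Rz(yaw) Ry(pitch) Rx(roll)).
In Python, from plant import r gives the robot as it stands.
- The arm moves only by the tool play_rows, never from a script. Its argument "rows" is a list that holds one entry, the list of rows, each a list of 5 numbers: the closure, from 0 (fully open) to 1 (shut), then the shift along the tool's x, y, z each as a share of 0.5 m, from -1 to 1, then the turn about the tool's z as a share of 1.5 rad, from -1 to 1. A call has exactly 8 rows; each row is the pose to reach, as a shift and turn from the pose commanded when the call began, along the tool's axes at that moment; what a row does not reach only later rows make up. A row lasts 1/12 s, in which the tool goes at most 41.7 mm and 7.16 degrees, less where a joint would pass 70% of its speed; a pose out of reach is approached as far as the arm can. A call with a number of a shift or a turn outside -1 to 1 is refused whole. A call with a gripper value outside its range is refused whole. The fingers move at their own pace and stop on an object; "squeeze" is the grip in N (left out, the last holds). Time passes only in rows, so rows that repeat a pose let the fingers close, or fill a call up. It gives the time, the measured TCP pose, the force, the opening and the grip force at its end, in the units of the state.
- r.get_state(): the state, without advancing time (a new reading comes with each control period).
- r.capture(name): name is "side" or "top"; returns the picture (400x640x3 uint8, red, green, blue); there is no depth.
- r.camera_info(name): a dict with "fovy" (degrees; the focal length in pixels is half the picture's height over the tangent of half this angle, whatever the lens; pixels are square), "cx", "cy" (the principal point, pixels), "k1" (the pictures are not rectified: a ray, as slopes to the right and down, at radius r is drawn at 1 + k1 r^2 times it, then the intrinsics apply), "pose" (4x4, takes a point from camera to world coordinates). Camera axes: x right, y down, z forward; pixel columns grow to the right and rows downward; lengths in m; the calibration is good to about 2 mm. A picture is of the moment at which its call begins. camera_info takes no time and is no camera call.
- r.close_job(): hands the job in; it is judged then, once.
The state is a dict: "time_s": time; "joints": joint angles; "qd": joint speeds; "joint_torque": joint torques, N m; "tcp_pos": TCP position; "eef_rot": TCP orientation; "contact_force": force on the tool from outside, world axes, zero at the start; "moment": the same for the moment, N m; "gripper_width": finger opening in m; "gripper_force": force on a finger pad.
Only numpy, scipy, OpenCV 4.12 (cv2) and the standard library are available. Lean on these libraries where they do the work, as an engineer would, in place of code of your own. Each camera call takes 0.05 s, during which the arm holds its last target. There are 200 camera calls.

### The job

Get the drum corner ready to calibrate the hi-hat pedal: first swivel the tablet so that it stands square on its foot again (screen edge parallel to the foot's front edge) and lean it back to about 30 degrees from upright, so that its meter can be read. Then press the toe end of the pedal's sprung footboard down from above with the fingertips to half of its travel, without ever bottoming it, and finish while still holding it there: do not let go at the end. Leave the mug, metronome, cowbell and jar where they are.

Things in the scene. Friction and masses are not known exactly. Their poses are not given: they have to be found in the camera images.
- stand: Fixed tablet stand: a dark steel foot plate 140 x 140 x 12 mm with an upright post on its centre. Origin: centre of the foot's underside, on the table; z up; the foot's front edge faces its own -x, roughly towards the robot. The vertical swivel axis passes through the origin. Foot and post do not move.
- swivel (a joint): Swivel of the tablet about the stand's vertical axis, rad; 0 = square on the foot with the screen facing the foot's -x, positive = turned anticlockwise seen from above; range -1.1 to 1.1. Stiff friction joint (0.16 N m): it stays where it is left. Starts anywhere from -0.75 to 0.75.
- tilt (a joint): Lean of the tablet, rad; 0 = upright, positive = top edge leaning backwards, away from the side that the screen faces (30 degrees = 0.52); range 0 to 1.0. Stiff friction hinge (0.28 N m): it stays where it is left. Starts nearly upright, 0 to 0.2.
- tablet_top (a point): Middle of the top edge (at mid-thickness) of the tablet, a black slab 200 mm wide, 130 high, 14 thick, screen on its front face; about 200 mm above the table when upright. Axes move with the tablet: x out of its back, y along its width, z up along the slab. In the slab the point lies 7 mm behind the front face, 13 mm in front of the hinge line and 65 mm above it.
- tilt_hinge (a point): Middle of the tilt hinge line, behind the centre of the tablet, 135 mm above the table, on the swivel axis. Its axes turn with the swivel, not with the tilt: x towards the tablet's back, y along the hinge line, z up. Hinge block and post lie within 20 mm of the swivel axis and end 10 mm above the hinge line; the tablet's back is free above that.
- pedal: Fixed electronic hi-hat pedal: a black base plate 300 x 100 x 10 mm with an aluminium footboard (250 x 82 x 12 mm, black rubber strips) rising from a hinge at the heel. Origin: centre of the base's underside, on the table; x = from heel (nearer the robot) to toe, z up. The hinge line is at x = -130 mm, 30 mm above the table.
- footboard (a joint): Footboard angle pressed down from rest, rad: 0 = up at rest (sloping up 0.30 rad towards the toe), 0.24 = bottomed; half travel = 0.12. It springs back up. Pressed at point footboard_toe it takes about 4 N to start, about 7 N at half travel and 10 N to bottom.
- footboard_toe (a point): Press point on the footboard's top face near the toe end, on the centre line, 210 mm from the hinge along the board; 104 mm above the table at rest. It moves down about 24 mm to half travel and about 49 mm to the bottom.
- mug: White mug, 80 mm across, 95 mm high, loose; origin under its centre. Bystander.
- metronome: Small grey digital metronome, 30 x 50 x 70 mm high, loose; origin under its centre. Bystander.
- cowbell: Dark steel cowbell lying down, 130 x 70 x 57 mm high, loose; origin under its centre. Bystander.
- jar: Small pale jar with a metal cap, 60 mm across, 80 mm high, loose; origin under its centre. Bystander.
There are look-alikes about, which are no part of the job. What is shaped like the stand but pink or purple is not meant.

How it is judged:
By the outcome, as a careful person would: the job done as asked, in the order asked, and still so for the second after the job is handed in, while the arm keeps its last pose, push and grip.
It also fails if it takes over 64 s, if anything falls off the work surface, if the arm or the gripper's body presses on something with over 40 N, if the wrist force passes 120 N, or if a joint passes its speed limit or range.

## Working session

There is one attempt and no reset: what is moved stays moved. The work goes in short steps, Python scripts to look and compute and a tool call to move; the robot and the scene stay as the last step left them, time stands still between calls to the robot, and variables do not carry over. Pictures are saved under pics/ and viewed, at most 10 in all, crops included, and the job is handed in when it is done.

Besides the shell and the picture viewer there is one more tool, called after "Emit:" by a JSON object that holds its "name" and its "arguments", one argument or row to a line. play_rows: Moves the arm, as the interface text tells. Its arguments: {"type":"object","properties":{"rows":{"type":"array","items":{"type":"array","items":{"type":"array","items":{"type":"number"}}}},"squeeze":{"type":"number"}},"required":["rows"]}

```bash
mkdir -p pics
python3 - <<'E'
from plant import r
import cv2,numpy as np
for n in("side","top"):
    im=r.capture(n); cv2.imwrite(f"pics/{n}0.png",im[:,:,::-1]); 
    i=r.camera_info(n); print(n,i["fovy"],i["cx"],i["cy"],i["k1"]); print(np.round(i["pose"],4))
print(r.get_state())
E
```

```text
side 47.519383080068366 315.640534863687 195.17327574275225 -0.04475077729178917
[[ 0.9336 -0.1903  0.3037  0.1562]
 [-0.3582 -0.5245  0.7724 -1.082 ]
 [ 0.0123 -0.8299 -0.5578  0.9292]
 [ 0.      0.      0.      1.    ]]
top 44.73209727809586 328.7609685089481 203.01345905157683 -0.08397999604624327
[[-0.0117 -0.9931  0.1168  0.3964]
 [-0.9998  0.0097 -0.0179 -0.0157]
 [ 0.0167 -0.117  -0.993   1.5066]
 [ 0.      0.      0.      1.    ]]
{'time_s': 0.1, 'joints': array([ 8.10783217e+01,  2.05861625e+01,  6.40338084e-01, -1.96431790e-02,
       -7.01336709e+01, -1.65059891e+01]), 'qd': array([-0.07931822, -0.15612283,  0.08756401,  0.08273124,  0.05896241,
        0.0216048 ]), 'joint_torque': array([-2.00797811e-03, -5.84158623e+01,  2.93749398e+01,  7.01547816e+00,
        1.01877764e-02, -5.55519364e-05]), 'tcp_pos': array([0.28966379, 0.6092248 , 0.22573354]), 'eef_rot': array([ 1.79918534e+02, -4.88218979e-03, -2.54343520e+01]), 'contact_force': array([-0.57423484, -0.03679496,  0.14877366]), 'moment': array([-0.04258657,  0.08107867, -0.01053447]), 'gripper_force': 0.0, 'gripper_width': 0.08739848687969516}
```

View pics/side0.png

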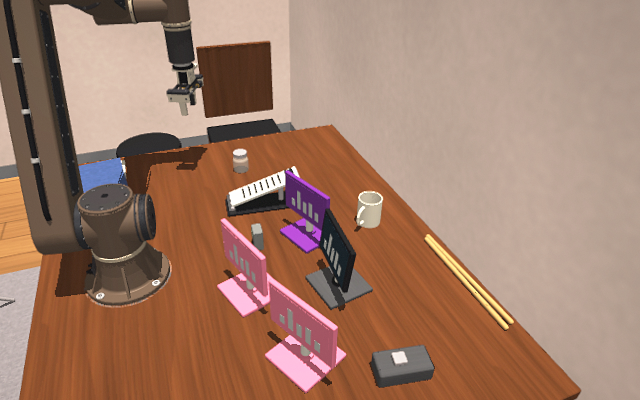

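View pics/top0.png

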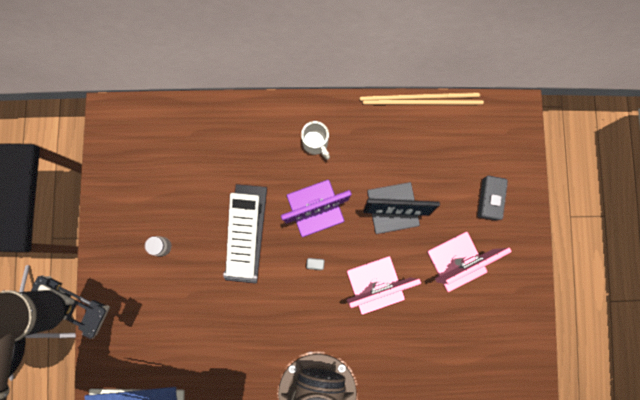

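The tablets are: black at top (400,208) / side (338,260), purple at top (316,208), and pink at top (380,290) and (468,262). The dark steel foot with the black slab fits the description. I'll confirm it in an enlarged crop.

Run:
```python
import cv2,numpy as np
t=cv2.imread("pics/top0.png");s=cv2.imread("pics/side0.png")
z=lambda im,x,y,w,h,k:cv2.resize(im[y:y+h,x:x+w],None,fx=k,fy=k,interpolation=cv2.INTER_CUBIC)
a=z(t,350,170,100,75,4); b=z(s,295,200,100,112.5.__int__(),4)[:,:400]
c=z(t,215,180,100,110,4); d=z(s,215,155,100,75,4)
A=np.vstack([a,d]);A=cv2.convertScaleAbs(A,alpha=1.6,beta=20)
cv2.imwrite("pics/c1.png",np.hstack([A[:600],cv2.convertScaleAbs(cv2.copyMakeBorder(b,0,600-b.shape[0],0,0,0),alpha=1.6,beta=20)]))
cv2.imwrite("pics/c2.png",c)
```

```text
(no output)
```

View pics/c1.png

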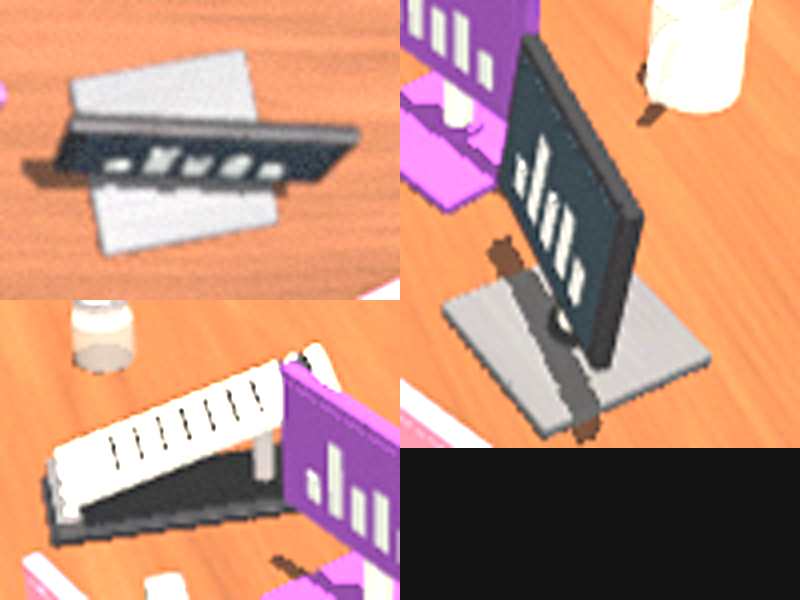

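View pics/c2.png

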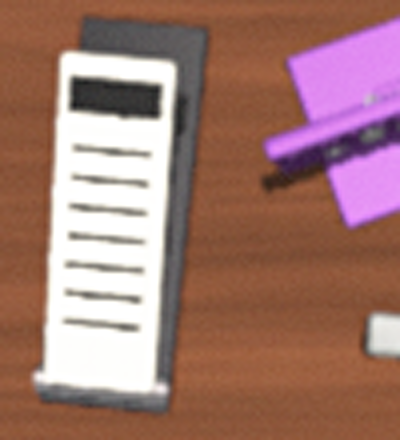

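Confirmed: the crop shows a black tablet on a grey steel foot, clear of the purple and pink ones. It is turned clockwise relative to its foot. Next I'll fit the poses from the corner pixels.

```bash
cat > h.py <<'E'
import numpy as np
from plant import r
from scipy.optimize import least_squares
def proj(n,P):
    i=r.camera_info(n);T=np.array(i["pose"]);p=(np.atleast_2d(P)-T[:3,3])@T[:3,:3]
    s=p[:,:2]/p[:,2:];s=s*(1+i["k1"]*(s**2).sum(1))[:,None]
    return s*(200/np.tan(np.radians(i["fovy"]/2)))+[i["cx"],i["cy"]]
def Rz(a):c,s=np.cos(a),np.sin(a);return np.array([[c,-s,0],[s,c,0],[0,0,1]])
def Ry(a):c,s=np.cos(a),np.sin(a);return np.array([[c,0,s],[0,1,0],[-s,0,c]])
def foot(q,P):return np.array(P)@Rz(q[2]).T+[q[0],q[1],0]
def tab(q,P): # P rel. hinge in slab axes
    return (np.array(P)@Ry(q[4]).T)@Rz(q[2]+q[3]).T+[q[0],q[1],.135]
FR,BK=-.02,-.006
def board(q,P,a=0): # P: along, y, up from hinge
    return (np.array(P)@Ry(a-.30).T+[-.13,0,.03])@Rz(q[2]).T+[q[0],q[1],0]
def cr(x0,y0,ox,oy,L):return (np.array(L,float)-[ox,oy]+.5)/4-.5+[x0,y0]
E
cat > fit0.py <<'E'
from h import *
ft=cr(350,170,0,0,[(70,80),(245,50),(277,220),(105,254)])
F=[(.07,.07,.012),(.07,-.07,.012),(-.07,-.07,.012),(-.07,.07,.012)]
fs=cr(295,200,400,0,[(443,310),(710,355),(545,430)])
Fs=[F[3],F[1],F[2]]
tt=cr(350,170,0,0,[(78,115),(357,128),(55,167),(320,183)])
Tt=[(BK,.1,.065),(BK,-.1,.065),(FR,.1,-.065),(FR,-.1,-.065)]
ts=cr(295,200,400,0,[(523,38),(627,213),(641,212),(592,362),(607,368)])
Ts=[(FR,.1,.065),(FR,-.1,.065),(BK,-.1,.065),(FR,-.1,-.065),(BK,-.1,-.065)]
def f(q):return np.concatenate([(proj("top",foot(q,F))-ft).ravel(),(proj("side",foot(q,Fs))-fs).ravel(),(proj("top",tab(q,Tt))-tt).ravel(),(proj("side",tab(q,Ts))-ts).ravel()])
s=least_squares(f,[.63,-.2,0.1,-.2,.1],loss="soft_l1");q=s.x
print("stand",q.round(4),np.degrees(q[2:]).round(1));print(f(q).reshape(-1,2).round(1).tolist())
np.save("stand.npy",q)
bt=cr(215,180,0,0,[(85,17),(207,30),(166,410),(60,53),(177,60),(45,375),(158,388)])
B=[(.15,.05,.01),(.15,-.05,.01),(-.15,-.05,.01)]
D=[(.25,.041,.012),(.25,-.041,.012),(0,.041,.012),(0,-.041,.012)]
ps=cr(215,155,0,300,[(50,530),(285,362)]) # base heel-right top corner ; board
def g(p):return np.concatenate([(proj("top",foot(p,B))-bt[:3]).ravel(),(proj("top",board(p,D))-bt[3:]).ravel()])
s=least_squares(g,[.6,.25,0],loss="soft_l1");p=s.x;np.save("pedal.npy",p)
print("pedal",p.round(4),np.degrees(p[2]).round(1));print(g(p).reshape(-1,2).round(1).tolist())
print("toe",board(p,[(.21,0,.012)]).round(4),"half",board(p,[(.21,0,.012)],.12).round(4))
w=lambda y:tab(q,[(FR,y,.05)]).round(3)
print("tablet front face at y=-.09,0,.09",w(-.09),w(0),w(.09))
print(proj("side",board(p,D)).round(0).tolist())
E
python3 fit0.py
```

```text
stand [ 0.5581 -0.243   0.1746 -0.2392  0.1068] [ 10.  -13.7   6.1]
[[-0.3, -0.6], [-0.3, -1.1], [0.9, 0.2], [-0.2, 0.1], [-1.1, -1.7], [0.7, -0.3], [-0.4, 0.3], [-2.2, -1.4], [1.0, -0.6], [-0.9, 0.5], [-0.4, 0.1], [-1.1, -1.0], [-1.3, 1.5], [0.6, 1.1], [-0.4, 3.4], [0.9, 1.2]]
pedal [ 0.485   0.2136 -0.1018] -5.8
[[-0.7, -1.2], [0.7, -1.6], [0.8, 0.4], [0.6, -0.5], [-0.5, 0.3], [0.0, 1.2], [-1.0, 0.6]]
toe [[0.5517 0.2068 0.1035]] half [[0.5591 0.206  0.0794]]
tablet front face at y=-.09,0,.09 [[ 0.538 -0.332  0.187]] [[ 0.544 -0.242  0.187]] [[ 0.549 -0.152  0.187]]
[[294.0, 166.0], [300.0, 178.0], [228.0, 192.0], [231.0, 206.0]]
```

```bash
cat > go.py <<'E'
# python3 go.py cx cy cz cyaw  tx ty tz tyaw  -> shares from commanded to target pose
import sys,numpy as np
from scipy.spatial.transform import Rotation as R
a=np.array(sys.argv[1:],float);c,t=a[:4],a[4:]
m=R.from_euler("xyz",[180,0,c[3]],degrees=True)
print((m.inv().apply(t[:3]-c[:3])/.5).round(4),"turn",round(np.radians((c[3]-t[3]))/1.5,4),"rows",np.linalg.norm(t[:3]-c[:3])/.0417)
E
python3 go.py .29 .61 .227 -25.43  .40 .30 .30 -93.7
python3 - <<'E'
from h import *
q=np.load("stand.npy")
print("top mid slab now",tab(q,[(-.013,0,.065)]), "yaw",np.degrees(q[2]+q[3]))
for s in(0,):
    k=q.copy();k[3]=0;k[4]=0.05;print("square",tab(k,[(-.013,0,.05)]))
E
```

```text
[ 0.4649  0.4655 -0.146 ] turn 0.7944 rows 8.08011145305566
top mid slab now [[ 0.55216255 -0.24260301  0.20101554]] yaw -3.7019921363466057
square [[ 0.54782045 -0.24481178  0.18558724]]
```

Emit:
{"name": "play_rows", "arguments": {
  "rows": [
    [[0,0.46,0.465,-0.146,0.794],[0,0.46,0.465,-0.146,0.794],[0,0.46,0.465,-0.146,0.794],[0,0.46,0.465,-0.146,0.794],[0,0.46,0.465,-0.146,0.794],[0,0.46,0.465,-0.146,0.794],[0,0.46,0.465,-0.146,0.794],[0,0.46,0.465,-0.146,0.794]]
  ]
}}

```text
time_s: 0.77
tcp_pos: [0.3971, 0.3004, 0.2995]
eef_rot: [180.0, -0.0, -83.1]
contact_force: [1.1, 0.1, 0.7]
gripper_width: 0.0877
gripper_force: 0.0
```

```bash
python3 go.py .397 .3004 .3 -82.7  .548 -.2425 .28 -93.7
```

```text
[ 1.1154 -0.1616  0.04  ] turn 0.128 rows 13.521892936997537
```

Emit:
{"name": "play_rows", "arguments": {
  "rows": [
    [[0,0.65,-0.09,0.02,0.128],[0,0.65,-0.09,0.02,0.128],[0,0.65,-0.09,0.02,0.128],[0,0.65,-0.09,0.02,0.128],[0,0.65,-0.09,0.02,0.128],[0,0.65,-0.09,0.02,0.128],[0,0.65,-0.09,0.02,0.128],[0,0.65,-0.09,0.02,0.128]]
  ]
}}

```text
time_s: 1.43
tcp_pos: [0.4828, -0.0166, 0.2891]
eef_rot: [-180.0, 0.0, -93.7]
contact_force: [2.0, -0.2, -0.7]
gripper_width: 0.0877
gripper_force: 0.0
```

Run:
```python
from plant import r
s=r.get_state();print(s["tcp_pos"],s["eef_rot"])
import os
p=s["tcp_pos"];os.system(f"python3 go.py {p[0]} {p[1]} {p[2]} {s['eef_rot'][2]} .548 -.2425 .25 -93.7")
```

```text
[ 0.4423 -0.1596  0.0783] turn -0.0004 rows 5.715820369848266
[ 0.48277879 -0.01661475  0.28914885] [-1.79994388e+02  5.33191666e-03 -9.37332517e+01]
```

Emit:
{"name": "play_rows", "arguments": {
  "rows": [
    [[0,0.44,-0.16,0.08,0],[0,0.44,-0.16,0.08,0],[0,0.44,-0.16,0.08,0],[0,0.44,-0.16,0.08,0],[0,0.44,-0.16,0.08,0],[0,0.44,-0.16,0.08,0],[0,0.44,-0.16,0.08,0],[0,0.44,-0.16,0.1,0]]
  ]
}}

```text
time_s: 2.1
tcp_pos: [0.549, -0.2408, 0.2392]
eef_rot: [-180.0, -0.0, -93.9]
contact_force: [-0.5, -0.4, 0.8]
gripper_width: 0.0875
gripper_force: 0.0
```

Run:
```python
from plant import r
import cv2,numpy as np
s=r.get_state();print(s["tcp_pos"],s["eef_rot"])
z=lambda im,x,y,w,h,k:cv2.convertScaleAbs(cv2.resize(im[y:y+h,x:x+w,::-1],None,fx=k,fy=k,interpolation=cv2.INTER_CUBIC),alpha=1.5,beta=15)
cv2.imwrite("pics/d1.png",np.hstack([z(r.capture("top"),350,140,100,130,4),z(r.capture("side"),285,170,100,130,4)]))
```

```text
[ 0.54896755 -0.24082108  0.23915631] [-1.79973843e+02 -2.97959882e-02 -9.38862985e+01]
```

View pics/d1.png

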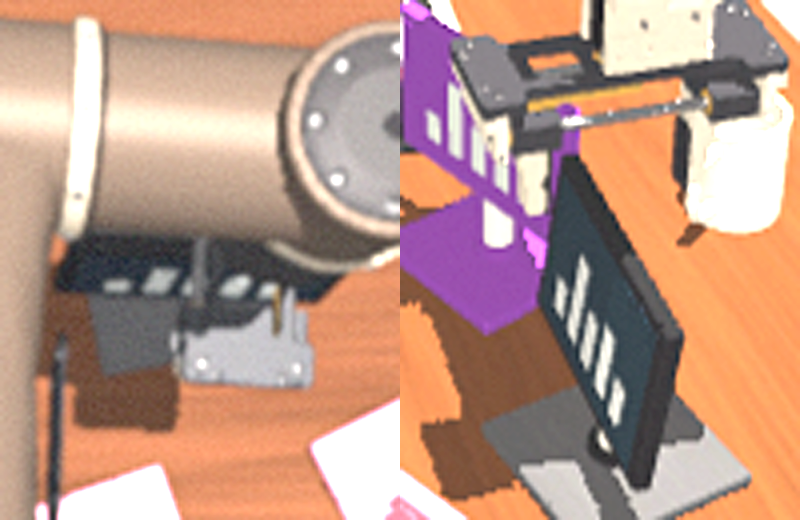

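Emit:
{"name": "play_rows", "arguments": {
  "rows": [
    [[0,0,0,0.07,0],[0,0,0,0.134,0],[0,0,0,0.134,0],[0.5,0,0,0.134,0],[0.7,0,0,0.134,0],[0.8,0,0,0.134,0],[0.9,0,0,0.134,0],[1,0,0,0.134,0]]
  ],
  "squeeze": 30
}}

```text
time_s: 2.87
tcp_pos: [0.5492, -0.2389, 0.1738]
eef_rot: [-179.9, -0.0, -93.7]
contact_force: [-1.1, 0.0, 0.2]
gripper_width: 0.0596
gripper_force: 0.0
```

Emit:
{"name": "play_rows", "arguments": {
  "rows": [
    [[1,0,0,0,0],[1,0,0,0,0],[1,0,0,0,0],[1,0,0,0,0],[1,0,0,0,0],[1,0,0,0,0],[1,0,0,0,0],[1,0,0,0,0]]
  ]
}}

```text
time_s: 3.53
tcp_pos: [0.5471, -0.2389, 0.1716]
eef_rot: [179.8, 0.0, -93.7]
contact_force: [-2.7, -0.4, -0.4]
gripper_width: 0.0139
gripper_force: 29.7
```

Emit:
{"name": "play_rows", "arguments": {
  "rows": [
    [[1,0.001,0,0,-0.03],[1,0.002,0,0,-0.06],[1,0.003,0,0,-0.09],[1,0.004,0,0,-0.12],[1,0.005,0,0,-0.145],[1,0.006,0,0,-0.159],[1,0.006,0,0,-0.159],[1,0.006,0,0,-0.159]]
  ]
}}

```text
time_s: 4.2
tcp_pos: [0.5468, -0.2417, 0.1716]
eef_rot: [179.8, 0.1, -80.1]
contact_force: [-5.2, 0.8, -0.2]
gripper_width: 0.0142
gripper_force: 29.7
```

Run:
```python
from h import *
import cv2
# refine foot yaw from original top image: subpixel max-gradient along predicted foot edges
q=np.load("stand.npy")
out=[]
for n in("top","side"):
    g=cv2.GaussianBlur(cv2.imread(f"pics/{n}0.png"),(0,0),.8).astype(float)
    g=g[:,:,2]-g[:,:,0]   # wood is reddish, foot is grey
    for nm,a,b,lo,hi in(("L",(-.07,.07),(.07,.07),.04,.96),("R",(-.07,-.07),(.07,-.07),.04,.96),("F",(-.07,.07),(-.07,-.07),.05,.95),("B",(.07,.07),(.07,-.07),.05,.95)):
        A,B=proj(n,foot(q,[a+(.012,),b+(.012,)]));d=(B-A)/np.linalg.norm(B-A);nn=np.array([-d[1],d[0]])
        pts=[]
        for t in np.linspace(lo,hi,25):
            o=np.arange(-3.5,3.51,.1);P=(A+t*(B-A))+o[:,None]*nn
            v=cv2.remap(g.astype(np.float32),P[:,0].astype(np.float32),P[:,1].astype(np.float32),1).ravel()
            dv=np.abs(np.gradient(v));k=dv.argmax()
            if dv[k]>dv.mean()*2: pts.append((t*np.linalg.norm(B-A),o[k]))
        pts=np.array(pts);y=pts[:,1];m=np.abs(y-np.median(y))<1
        c=np.polyfit(pts[m,0],y[m],1);print(n,nm,m.sum(),"len",round(np.linalg.norm(B-A)),"angle err deg",np.degrees(c[0]).round(2),"off",y[m].mean().round(2))
```

```text
top L 17 len 45 angle err deg -0.05 off -0.73
top R 16 len 45 angle err deg 0.09 off -0.27
top F 25 len 45 angle err deg -0.06 off 0.7
top B 25 len 44 angle err deg 0.29 off 0.36
side L 16 len 44 angle err deg 0.7 off 0.09
side R 25 len 47 angle err deg -0.17 off 1.98
side F 25 len 41 angle err deg 0.78 off 1.39
side B 19 len 41 angle err deg 0.79 off 0.06
```

Emit:
{"name": "play_rows", "arguments": {
  "rows": [
    [[0.4,0,0,0,0],[0.4,0,0,0,0],[0.4,0,0,0,0],[0.4,0,0,0,0],[0.4,0,0,0,0],[0.4,0,0,-0.016,0],[0.4,0,0,-0.016,0],[0.4,0,0,-0.016,0]]
  ]
}}

```text
time_s: 4.87
tcp_pos: [0.5489, -0.2421, 0.181]
eef_rot: [-179.9, -0.0, -80.1]
contact_force: [-1.3, 0.5, -0.8]
gripper_width: 0.0518
gripper_force: 0.0
```

Run:
```python
from h import *
s=r.get_state();q=np.load("stand.npy");u=np.array([np.cos(q[2]),np.sin(q[2])]);v=np.array([-u[1],u[0]])
d=s["tcp_pos"][:2]-q[:2];w=s["gripper_width"]
print(s["tcp_pos"],s["eef_rot"],w,s["contact_force"],"u,v",d@u,d@v,"front finger",d@u-w/2,"need +u",.003-(d@u-w/2))
```

```text
[ 0.54889982 -0.24205405  0.18103712] [-1.79913136e+02 -3.46361916e-02 -8.00559533e+01] 0.051848530228660566 [-1.26552617  0.45820007 -0.78293661] u,v -0.008942707023756654 0.0025282576034958456 front finger -0.03486697213808694 need +u 0.03786697213808694
```

Emit:
{"name": "play_rows", "arguments": {
  "rows": [
    [[0.4,0,-0.008,0,0],[0.4,0,-0.016,0,0],[0.4,0,-0.024,0,0],[0.4,0,-0.032,0,0],[0.4,0,-0.04,0,0],[0.4,0,-0.048,0,0],[0.4,0,-0.056,0,0],[0.4,0,-0.064,0,0]]
  ]
}}

```text
time_s: 5.53
tcp_pos: [0.5774, -0.2373, 0.1811]
eef_rot: [179.7, -0.0, -80.1]
contact_force: [-10.3, -0.7, 14.3]
gripper_width: 0.0527
gripper_force: 7.0
```

```bash
cat > st.py <<'E'
from h import *
s=r.get_state();q=np.load("stand.npy");u=np.array([np.cos(q[2]),np.sin(q[2])]);v=np.array([-u[1],u[0]])
d=s["tcp_pos"][:2]-q[:2];w=s["gripper_width"]
print(s["tcp_pos"],s["eef_rot"],w,s["contact_force"],"u,v",d@u,d@v,"front finger",d@u-w/2,"need +u",.003-(d@u-w/2))
E
python3 st.py
```

```text
[ 0.57735841 -0.23733469  0.18108617] [ 1.79679565e+02 -2.46775668e-02 -8.00616692e+01] 0.052688623042866804 [-10.31825765  -0.74678761  14.27298774] u,v 0.019903010353285247 0.0022314026414845278 front finger -0.006441301168148155 need +u 0.009441301168148154
```

Emit:
{"name": "play_rows", "arguments": {
  "rows": [
    [[0.4,0,-0.003,0,0],[0.4,0,-0.006,0,0],[0.4,0,-0.009,0,0],[0.4,0,-0.012,0,0],[0.4,0,-0.014,0,0],[0.4,0,-0.016,0,0],[0.4,0,-0.018,0,0],[0.4,0,-0.018,0,0]]
  ]
}}

```text
time_s: 6.2
tcp_pos: [0.5881, -0.2355, 0.1816]
eef_rot: [179.9, -0.1, -80.0]
contact_force: [-5.9, 0.5, 11.6]
gripper_width: 0.0531
gripper_force: 5.4
```

```bash
python3 st.py
python3 - <<'E'
from plant import r
import cv2,numpy as np
z=lambda im,x,y,w,h,k:cv2.convertScaleAbs(cv2.resize(im[y:y+h,x:x+w,::-1],None,fx=k,fy=k,interpolation=cv2.INTER_CUBIC),alpha=1.5,beta=15)
im=r.capture("side");cv2.imwrite("pics/side1.png",im[:,:,::-1])
cv2.imwrite("pics/d2.png",z(im,285,180,120,120,5))
E
```

```text
[ 0.58808428 -0.23550191  0.18162035] [ 1.79910176e+02 -6.21133324e-02 -8.00416820e+01] 0.05308654362328024 [-5.88962159  0.5349316  11.55151888] u,v 0.03078418288883073 0.0021727717806542084 front finger 0.0042409110771906115 need +u -0.0012409110771906115
```

View pics/d2.png

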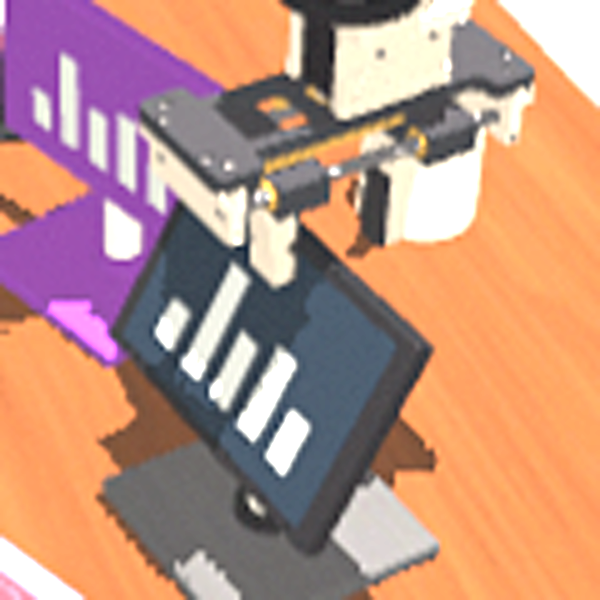

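Emit:
{"name": "play_rows", "arguments": {
  "rows": [
    [[0.4,0,0.006,0,0],[0.4,0,0.012,0,0],[0.4,0,0.018,0,0],[0.4,0,0.018,-0.05,0],[0.4,0,0.018,-0.13,0],[0.4,0,0.018,-0.2,0],[0.6,-0.05,0.018,-0.24,0],[0.8,-0.13,0.018,-0.24,0]]
  ]
}}

```text
time_s: 6.92
tcp_pos: [0.5708, -0.1744, 0.3049]
eef_rot: [-179.6, -0.2, -80.2]
contact_force: [1.8, 1.6, 0.6]
gripper_width: 0.0439
gripper_force: 0.0
```

Emit:
{"name": "play_rows", "arguments": {
  "rows": [
    [[1,-0.08,0,0,0],[1,-0.16,0,0,0],[1,-0.24,0,0,0],[1,-0.32,0,0,0],[1,-0.4,0,0,0],[1,-0.48,0,0,0],[1,-0.56,0,0,0],[1,-0.6,0,0,0]]
  ]
}}

```text
time_s: 7.58
tcp_pos: [0.5159, 0.1266, 0.3001]
eef_rot: [-180.0, 0.0, -80.0]
contact_force: [1.1, -0.7, -0.6]
gripper_width: 0.0
gripper_force: 0.0
```

```bash
python3 st.py
python3 - <<'E'
from plant import r
import cv2,numpy as np
z=lambda im,x,y,w,h,k:cv2.convertScaleAbs(cv2.resize(im[y:y+h,x:x+w,::-1],None,fx=k,fy=k,interpolation=cv2.INTER_CUBIC),alpha=1.5,beta=15)
S=r.capture("side");T=r.capture("top")
cv2.imwrite("pics/side2.png",S[:,:,::-1]);cv2.imwrite("pics/top2.png",T[:,:,::-1])
cv2.imwrite("pics/d3.png",np.hstack([z(T,350,160,80,80,5),z(S,300,215,80,80,5)]))
E
```

```text
[0.51592171 0.12655564 0.3000777 ] [-1.79980307e+02  4.52007147e-02 -7.99503512e+01] 3.3075511180221556e-05 [ 1.14594545 -0.68871877 -0.55933618] u,v 0.022623646792332967 0.3712615284460839 front finger 0.022607109036742856 need +u -0.019607109036742856
```

View pics/d3.png

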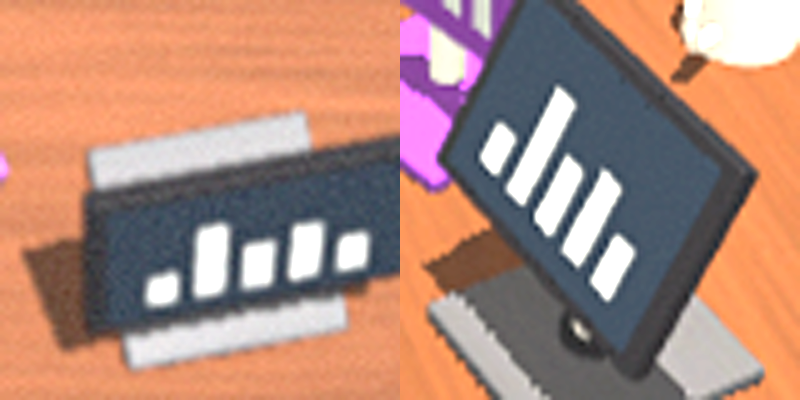

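```bash
cat > fit2.py <<'E'
from h import *
import cv2
q0=np.load("stand.npy")
# silhouette edges of slab: subpixel refinement of swivel/tilt (+xy shift) by max gradient
C=lambda x,y,z:(x,y,z)
E={"top":[((FR,.1,-.065),(FR,.1,.065)),((FR,-.1,-.065),(FR,-.1,.065)),((FR,.1,-.065),(FR,-.1,-.065)),((BK,.1,.065),(BK,-.1,.065))],
   "side":[((FR,.1,-.065),(FR,-.1,-.065)),((BK,-.1,-.065),(BK,-.1,.065)),((BK,.1,.065),(BK,-.1,.065))]}
G={n:cv2.GaussianBlur(cv2.imread(f"pics/{n}2.png"),(0,0),.7).astype(np.float32)[:,:,2] for n in E}
def pts(q):
    out=[]
    for n,L in E.items():
        for a,b in L:
            A,B=proj(n,tab(q,[a,b]));d=(B-A)/np.linalg.norm(B-A);nn=np.array([-d[1],d[0]])
            o=np.arange(-3,3.01,.1);row=[]
            for t in np.linspace(.08,.92,30):
                P=((A+t*(B-A))+o[:,None]*nn).astype(np.float32)
                dv=np.abs(np.gradient(cv2.remap(G[n],P[:,:1],P[:,1:],1).ravel()));k=dv.argmax()
                if dv[k]>1.5: row.append((t,P[k],o[k]))
            m=np.median([x[2] for x in row]) if row else 0
            out+= [(n,a,b,t,P) for t,P,oo in row if abs(oo-m)<.8]
    return out
q=q0.copy();q[3]=0;q[4]=.52
for it in range(6):
    D=pts(q)
    def f(p):
        k=np.array([q0[0]+p[0],q0[1]+p[1],q0[2],p[2],p[3]]);e=[]
        for n in E:
            S=[d for d in D if d[0]==n];A=proj(n,tab(k,[d[1] for d in S]));B=proj(n,tab(k,[d[2] for d in S]))
            T=(B-A)/np.linalg.norm(B-A,axis=1)[:,None];P=np.array([d[4] for d in S])-A;e.append(P[:,0]*T[:,1]-P[:,1]*T[:,0])
        return np.concatenate(e+[np.array(p[:2])*2000])
    s=least_squares(f,[0,0,q[3],q[4]],loss="soft_l1");q=np.array([q0[0],q0[1],q0[2],s.x[2],s.x[3]])
print(len(D),s.x.round(4),np.degrees(s.x[2:]).round(2),"rms px",np.sqrt((s.fun**2).mean()))
E
python3 fit2.py
python3 - <<'E'
import sys;sys.path.insert(0,".")
from h import *
p=np.load("pedal.npy");print("pedal",p,"toe",board(p,[(.21,0,.012)]))
E
```

```text
146 [ 2.000e-04  1.600e-03 -5.200e-03  4.585e-01] [-0.3  26.27] rms px 0.49396882263304487
pedal [ 0.48497703  0.21356997 -0.10177818] toe [[0.55170435 0.20675504 0.10352328]]
```

```bash
for t in .42 .50 .56; do sed "s/q\[4\]=.52/q[4]=$t/" fit2.py > f3.py; python3 f3.py; done
cat > ov.py <<'E'
from h import *
import cv2
q=np.load("stand.npy");q[3]=-.005;W=[]
V=[(x,y,z) for x in(FR,BK) for y in(.1,-.1) for z in(.065,-.065)]
EE=[(i,j) for i in range(8) for j in range(i) if bin(i^j).count("1")==1]
for t in(.458,.5236):
    q[4]=t;row=[]
    for n,x,y in(("top",350,175),("side",298,200)):
        im=cv2.imread(f"pics/{n}2.png")[y:y+75,x:x+100];im=cv2.convertScaleAbs(cv2.resize(im,None,fx=4,fy=4,interpolation=cv2.INTER_CUBIC),alpha=1.5,beta=15)
        P=((proj(n,tab(q,V))-[x,y]+.5)*4-.5)
        for i,j in EE: cv2.line(im,tuple((P[i]*16).astype(int).tolist()),tuple((P[j]*16).astype(int).tolist()),(0,255,0),1,16,4)
        row.append(im)
    W.append(np.hstack(row))
cv2.imwrite("pics/ov.png",np.vstack(W))
E
python3 ov.py
```

```text
150 [ 2.000e-04  1.800e-03 -4.900e-03  4.575e-01] [-0.28 26.21] rms px 0.5088697338383499
143 [ 3.000e-04  1.700e-03 -4.600e-03  4.571e-01] [-0.27 26.19] rms px 0.4907655383188756
148 [ 2.000e-04  1.400e-03 -9.200e-03  4.609e-01] [-0.53 26.41] rms px 0.45502872504929154
```

View pics/ov.png

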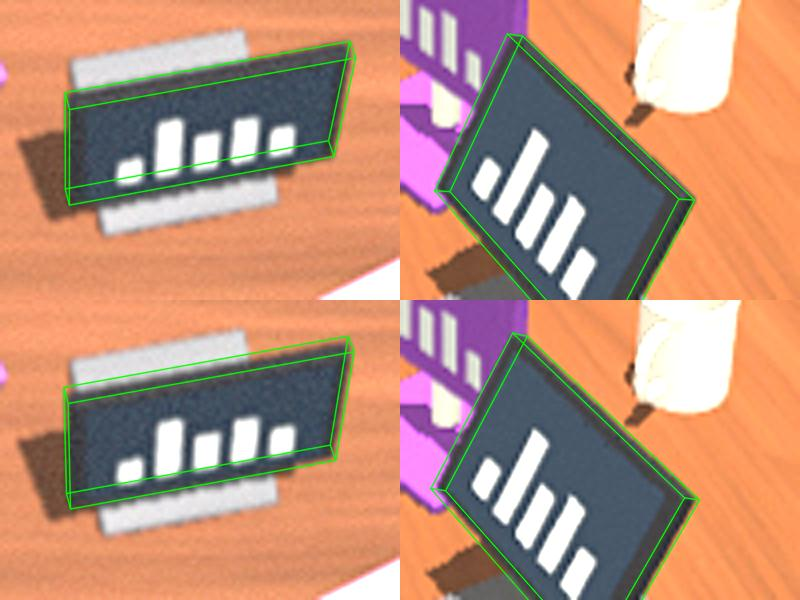

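Emit:
{"name": "play_rows", "arguments": {
  "rows": [
    [[0.4,0.08,0,0,0],[0.4,0.16,0,0,0],[0.4,0.24,0,0,0],[0.4,0.32,0,0,0],[0.4,0.4,0,0,0],[0.4,0.48,0,0,0],[0.4,0.56,0,0,0],[0.4,0.63,0,0,0]]
  ]
}}

```text
time_s: 8.35
tcp_pos: [0.5709, -0.1903, 0.3]
eef_rot: [180.0, -0.0, -80.1]
contact_force: [0.4, 0.4, -0.6]
gripper_width: 0.0476
gripper_force: 0.0
```

Emit:
{"name": "play_rows", "arguments": {
  "rows": [
    [[0.4,0.06,0,0,0],[0.4,0.1,0,0,0],[0.4,0.1,0,0,0],[0.4,0.1,0,0.02,0],[0.4,0.1,0,0.04,0],[0.4,0.1,0,0.06,0],[0.4,0.1,0,0.06,0],[0.4,0.1,0,0.06,0]]
  ]
}}

```text
time_s: 9.02
tcp_pos: [0.5793, -0.2355, 0.2692]
eef_rot: [179.9, 0.0, -80.0]
contact_force: [0.6, -0.3, 1.3]
gripper_width: 0.0527
gripper_force: 0.0
```

```bash
python3 st.py
```

```text
[ 0.57933926 -0.23552487  0.26922261] [ 1.79901609e+02  2.96234735e-02 -7.99869576e+01] 0.05271765636890403 [ 0.64087657 -0.30625919  1.32279674] u,v 0.02216818040259347 0.0036695356625424617 front finger -0.004190647781858542 need +u 0.007190647781858542
```

Emit:
{"name": "play_rows", "arguments": {
  "rows": [
    [[0.4,0,0,0.06,0],[0.4,0,0,0.12,0],[0.4,0,0,0.16,0],[0.4,0,0,0.176,0],[0.4,0,0,0.176,0],[0.4,0,0,0.176,0],[0.4,0,-0.005,0.176,0],[0.4,0,-0.01,0.176,0]]
  ]
}}

```text
time_s: 9.68
tcp_pos: [0.5859, -0.2356, 0.1842]
eef_rot: [-179.8, -0.1, -80.0]
contact_force: [-0.0, 0.4, 0.7]
gripper_width: 0.0524
gripper_force: 0.0
```

Emit:
{"name": "play_rows", "arguments": {
  "rows": [
    [[0.4,0,-0.003,0,0],[0.4,0,-0.006,0,0],[0.4,0,-0.008,0,0],[0.4,0,-0.01,0,0],[0.4,0,-0.012,0,0],[0.4,0,-0.014,0,0],[0.4,0,-0.016,0,0],[0.4,0,-0.016,0,0]]
  ]
}}

```text
time_s: 10.35
tcp_pos: [0.5913, -0.2347, 0.1826]
eef_rot: [179.9, -0.0, -80.1]
contact_force: [-4.7, 0.1, 6.1]
gripper_width: 0.0523
gripper_force: 4.0
```

```bash
python3 st.py
```

```text
[ 0.59131294 -0.2346666   0.18260584] [ 1.79853940e+02 -5.53154703e-03 -8.00718171e+01] 0.052271430065078554 [-4.7227512   0.14865432  6.14447065] u,v 0.03410886601513117 0.002434428237058187 front finger 0.007973150982591892 need +u -0.0049731509825918915
```

Emit:
{"name": "play_rows", "arguments": {
  "rows": [
    [[0.4,0,0.006,0,0],[0.4,0,0.012,0,0],[0.4,0,0.018,0,0],[0.4,0,0.018,-0.05,0],[0.4,0,0.018,-0.13,0],[0.4,0,0.018,-0.2,0],[0.6,-0.05,0.018,-0.2,0],[0.8,-0.13,0.018,-0.2,0]]
  ]
}}

```text
time_s: 11.02
tcp_pos: [0.5739, -0.1732, 0.2843]
eef_rot: [-179.8, -0.1, -80.3]
contact_force: [0.3, 2.0, -0.9]
gripper_width: 0.0442
gripper_force: 0.0
```

Emit:
{"name": "play_rows", "arguments": {
  "rows": [
    [[1,-0.08,0,0,0],[1,-0.16,0,0,0],[1,-0.24,0,0,0],[1,-0.32,0,0,0],[1,-0.4,0,0,0],[1,-0.48,0,0,0],[1,-0.56,0,0,0],[1,-0.6,0,0,0]]
  ]
}}

```text
time_s: 11.68
tcp_pos: [0.5199, 0.1273, 0.2824]
eef_rot: [-179.9, 0.1, -80.0]
contact_force: [1.0, -0.4, 0.6]
gripper_width: 0.0006
gripper_force: 0.0
```

```bash
python3 - <<'E'
from plant import r
import cv2
for n in("side","top"): cv2.imwrite(f"pics/{n}2.png",r.capture(n)[:,:,::-1])
s=r.get_state();print(s["tcp_pos"],s["eef_rot"],s["contact_force"])
import os
p=s["tcp_pos"];os.system(f"python3 go.py {p[0]} {p[1]} {p[2]} {s['eef_rot'][2]} .555 .2065 .16 -95.8")
E
python3 fit2.py;sed "s/q\[4\]=.52/q[4]=.46/" fit2.py > f3.py; python3 f3.py
```

```text
[-0.1444 -0.0966  0.2443] turn 0.1857 rows 3.5951126337955923
[0.52018981 0.12689471 0.28217248] [-1.79964827e+02  4.65598215e-02 -7.98394744e+01] [ 0.56188041 -0.91390941  0.53754829]
150 [ 4.00e-04  1.70e-03 -5.80e-03  5.09e-01] [-0.33 29.16] rms px 0.49944903006881874
152 [ 4.000e-04  1.800e-03 -6.600e-03  5.096e-01] [-0.38 29.2 ] rms px 0.5220921157176115
```

```bash
python3 go.py .5200 .1269 .2822 -79.9 .547 .207 .14 -95.8
```

```text
[-0.1482 -0.0813  0.2844] turn 0.185 rows 3.9670567761037914
```

Emit:
{"name": "play_rows", "arguments": {
  "rows": [
    [[1,-0.07,-0.04,0,0.08],[1,-0.148,-0.081,0,0.15],[1,-0.148,-0.081,0.04,0.185],[1,-0.148,-0.081,0.1,0.185],[1,-0.148,-0.081,0.17,0.185],[1,-0.148,-0.081,0.23,0.185],[1,-0.148,-0.081,0.28,0.185],[1,-0.148,-0.081,0.28,0.185]]
  ]
}}

```text
time_s: 12.45
tcp_pos: [0.5451, 0.2013, 0.1368]
eef_rot: [179.6, -0.3, -96.0]
contact_force: [-1.3, -0.6, -0.3]
gripper_width: 0.0008
gripper_force: 0.0
```

Emit:
{"name": "play_rows", "arguments": {
  "rows": [
    [[1,0,0,0.01,0],[1,0,0,0.02,0],[1,0,0,0.03,0],[1,0,0,0.04,0],[1,0,0,0.04,0],[1,0,0,0.04,0],[1,0,0,0.04,0],[1,0,0,0.04,0]]
  ]
}}

```text
time_s: 13.12
tcp_pos: [0.5481, 0.2039, 0.1227]
eef_rot: [-180.0, 0.0, -95.9]
contact_force: [-0.0, 0.6, -0.5]
gripper_width: 0.0003
gripper_force: 0.0
```

```bash
cat > sp.py <<'E'
from h import *
from scipy.optimize import brentq
s=r.get_state();p=np.load("pedal.npy");u=np.array([np.cos(p[2]),np.sin(p[2])]);v=np.array([-u[1],u[0]])
d=s["tcp_pos"][:2]-p[:2];X=d@u+.13;z=s["tcp_pos"][2]
print(s["time_s"],s["tcp_pos"],s["eef_rot"],"F",s["contact_force"],"X,lat",X,d@v)
for e in(0,.01,.02):
    h=lambda a:.03+(X+e)*np.tan(a)+.012/np.cos(a)
    print(e,"rest z",h(.3),"half z",h(.18),"angle if touching",.3-brentq(lambda a:h(a)-z,-.2,.6))
E
python3 sp.py
```

```text
13.1167 [0.54809211 0.20386178 0.1226825 ] [-1.79964272e+02  2.95411442e-02 -9.59486290e+01] F [-0.03917787  0.56757327 -0.48969086] X,lat 0.1937748343271003 -0.003245293839189681
0 rest z 0.10250259973792832 half z 0.07745817478172916 angle if touching -0.09024217910514476
0.01 rest z 0.10559596223402455 half z 0.07927787007213113 angle if touching -0.07323149864886808
0.02 rest z 0.10868932473012077 half z 0.08109756536253312 angle if touching -0.057567294200632446
```

Emit:
{"name": "play_rows", "arguments": {
  "rows": [
    [[1,0,0,0.008,0],[1,0,0,0.016,0],[1,0,0,0.024,0],[1,0,0,0.026,0],[1,0,0,0.026,0],[1,0,0,0.026,0],[1,0,0,0.026,0],[1,0,0,0.026,0]]
  ]
}}

```text
time_s: 13.78
tcp_pos: [0.548, 0.2038, 0.1093]
eef_rot: [-180.0, 0.0, -96.0]
contact_force: [-0.7, 0.4, -0.5]
gripper_width: 0.0002
gripper_force: 0.0
```

Emit:
{"name": "play_rows", "arguments": {
  "rows": [
    [[1,0,0,0.004,0],[1,0,0,0.004,0],[1,0,0,0.004,0],[1,0,0,0.004,0],[1,0,0,0.004,0],[1,0,0,0.004,0],[1,0,0,0.004,0],[1,0,0,0.004,0]]
  ]
}}

```text
time_s: 14.45
tcp_pos: [0.5479, 0.2037, 0.1072]
eef_rot: [-180.0, 0.0, -96.0]
contact_force: [-0.1, -0.1, 0.1]
gripper_width: 0.0005
gripper_force: 0.0
```

Emit:
{"name": "play_rows", "arguments": {
  "rows": [
    [[1,0,0,0.004,0],[1,0,0,0.004,0],[1,0,0,0.004,0],[1,0,0,0.004,0],[1,0,0,0.004,0],[1,0,0,0.004,0],[1,0,0,0.004,0],[1,0,0,0.004,0]]
  ]
}}

```text
time_s: 15.12
tcp_pos: [0.5483, 0.2038, 0.1055]
eef_rot: [-180.0, 0.0, -96.0]
contact_force: [1.7, -0.9, 4.3]
gripper_width: 0.0004
gripper_force: 2.0
```

Emit:
{"name": "play_rows", "arguments": {
  "rows": [
    [[1,0,0,0.004,0],[1,0,0,0.004,0],[1,0,0,0.004,0],[1,0,0,0.004,0],[1,0,0,0.004,0],[1,0,0,0.004,0],[1,0,0,0.004,0],[1,0,0,0.004,0]]
  ]
}}

```text
time_s: 15.78
tcp_pos: [0.548, 0.2038, 0.1033]
eef_rot: [-180.0, 0.0, -96.0]
contact_force: [2.0, 0.3, 4.3]
gripper_width: 0.0003
gripper_force: 2.1
```

Emit:
{"name": "play_rows", "arguments": {
  "rows": [
    [[1,0,0,0.006,0],[1,0,0,0.012,0],[1,0,0,0.018,0],[1,0,0,0.024,0],[1,0,0,0.03,0],[1,0,0,0.036,0],[1,0,0,0.042,0],[1,0,0,0.042,0]]
  ]
}}

```text
time_s: 16.45
tcp_pos: [0.5486, 0.2038, 0.0823]
eef_rot: [-179.9, 0.0, -95.9]
contact_force: [2.6, -0.5, 7.4]
gripper_width: 0.0004
gripper_force: 3.4
```

Emit:
{"name": "play_rows", "arguments": {
  "rows": [
    [[1,0,0,0.002,0],[1,0,0,0.005,0],[1,0,0,0.005,0],[1,0,0,0.005,0],[1,0,0,0.005,0],[1,0,0,0.005,0],[1,0,0,0.005,0],[1,0,0,0.005,0]]
  ]
}}

```text
time_s: 17.12
tcp_pos: [0.5488, 0.2038, 0.0805]
eef_rot: [-179.9, 0.0, -95.9]
contact_force: [3.4, -0.4, 7.3]
gripper_width: 0.0008
gripper_force: 3.5
```

```bash
python3 sp.py
python3 - <<'E'
from h import *
import cv2
p=np.load("pedal.npy");W=[]
S=r.capture("side");T=r.capture("top")
for n in("side","top"):cv2.imwrite(f"pics/{n}2.png",(S if n=="side" else T)[:,:,::-1])
print(r.get_state()["contact_force"])
V=[(x,y,z) for x in(0,.25) for y in(.041,-.041) for z in(0,.012)]
for a,c in((.12,(0,255,0)),(.0,(255,0,0)),(None,0)):
    row=[]
    for im0,n,x,y in((S,"side",222,158),):
        im=cv2.convertScaleAbs(cv2.resize(im0[y:y+60,x:x+85,::-1],None,fx=4.7,fy=4.7,interpolation=cv2.INTER_CUBIC),alpha=1.4,beta=10)
        if a is not None:
            P=(proj(n,board(p,V,a))-[x,y]+.5)*4.7-.5
            for i in range(8):
                for j in range(i):
                    if bin(i^j).count("1")==1: cv2.line(im,tuple((P[i]*16).astype(int).tolist()),tuple((P[j]*16).astype(int).tolist()),c,1,16,4)
        row.append(im)
    W.append(row[0])
B=np.zeros_like(W[0]);cv2.imwrite("pics/pd.png",np.vstack([np.hstack(W[:2]),np.hstack([W[2],B])]))
E
python3 fit2.py
```

```text
17.1167 [0.54881354 0.20383654 0.08045224] [-1.79899832e+02  3.68966570e-02 -9.59372645e+01] F [ 3.3570101  -0.43837011  7.27103471] X,lat 0.19449509761721623 -0.0031971020397558256
0 rest z 0.10272540328282427 half z 0.0775892407534165 angle if touching 0.10595017446404942
0.01 rest z 0.10581876577892049 half z 0.07940893604381849 angle if touching 0.11511805549531207
0.02 rest z 0.10891212827501673 half z 0.08122863133422047 angle if touching 0.12347135476025747
[ 2.77280272 -0.82239436  7.62685608]
148 [ 0.0023  0.0024 -0.0044  0.4612] [-0.25 26.42] rms px 0.7876548723678417
```

View pics/pd.png

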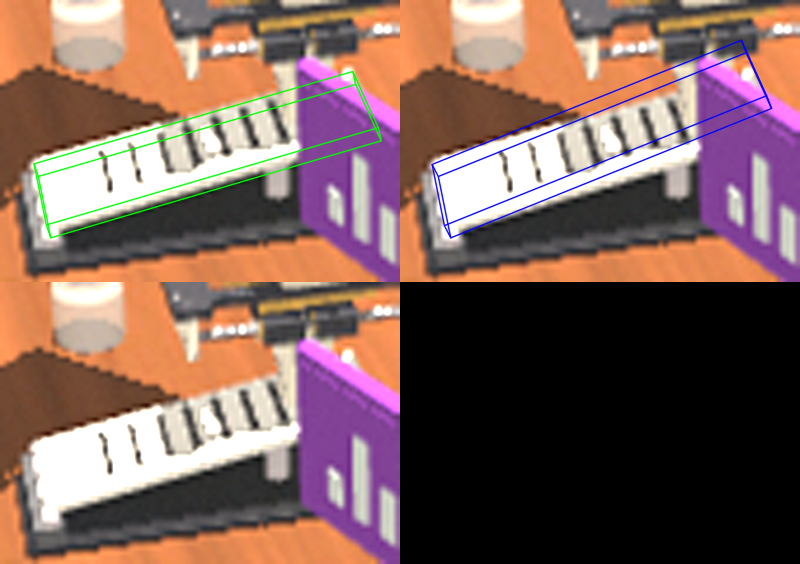

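```bash
for t in .46 .50; do sed "s/q\[4\]=.52/q[4]=$t/" fit2.py > f3.py; python3 f3.py; done; sed -i 's/(.458,.5236)/(.461,.512)/' ov.py; python3 ov.py
```

```text
125 [ 0.0007  0.0017 -0.0062  0.4994] [-0.36 28.61] rms px 0.48333374816714986
141 [ 0.002   0.0019 -0.0034  0.4688] [-0.2  26.86] rms px 0.7190076251295411
```

View pics/ov.png

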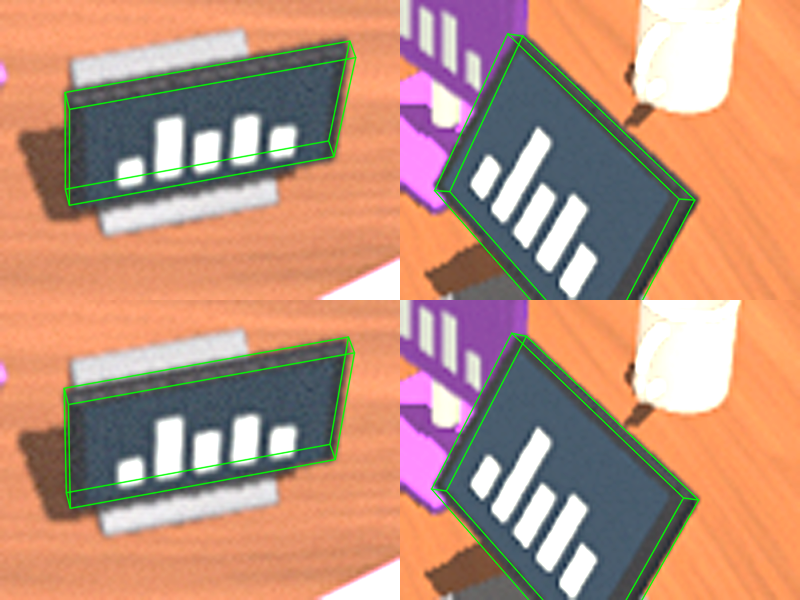

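The lower overlay shows the tablet square and leaning about 29°. The pedal is held near half travel, with 7.3–7.6 N on the fingers. I'll hand it in now, still holding.

```bash
python3 -c "
from plant import r
print(r.get_state()['contact_force']);print(r.close_job())"
```

```text
[ 2.77280272 -0.82239436  7.62685608]
the job is handed in; nothing more can be done
None
```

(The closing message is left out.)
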